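# Put the boot-scraper blade away in its spring-tray case

### The job

Press the release button on the grey blade case so its tray springs out, then slide the steel scraper blade flat along the bamboo board into the tray until its notch is fully over the locating pin and the blade lies flat and square; do not pick the blade up. Then push the tray home until it clicks and stays shut with the blade in it. Leave the stapler, pill case, carabiner and fob where they are.

Things in the scene. Friction and masses are not known exactly. Their poses are not given: they have to be found in the camera images.
- station: Fixed bamboo board with a grey plastic blade case built onto it. Origin on the cabinet top, under the centre of the tray when the tray is out; x points into the case, y from the board towards the tray, z up. In this frame (mm): board x -175..175, y -300..-32, flat top at z 20; case x 44..161, y -41..46, roof top z 55. The tray comes out at x below 44, y above -32.
- button_top (a point): Centre of the top of the round black release button (26 across) on the case roof; unpressed it stands 12 above the roof. Pressing straight down needs about 2.5 N to start and 5 N at the bottom; the latch lets go about 6.5 mm down and the stop is at 9 mm.
- release (a joint): Release button, m pressed down: 0 up, 0.009 fully down; springs back up by itself.
- tray (a joint): Grey tray, m of travel out of the case: 0 latched home, 0.084 fully out. A spring pushes it out with 3 to 4 N. Pushing it home takes about 5 N, some 8 to 10 N over the last 15 mm where the latch rides over; it clicks at about 0 and can be pressed on to -0.006 (hard stop); let go when latched, it rests near 0.
- pin (a point): Foot of the steel locating pin: point on its axis at the level of the tray floor (station z 18.5, 1.5 below the board's top); axes as the station's. Pin 8 in diameter, 10 tall. In this frame the floor runs from y -44 (open side to the board, no wall) to y 17.5, where a 10 tall fence stands; the front plate's inner face is at x -42; the floor ends at x 44.
- tray_front (a point): Centre of the outer face of the tray's front plate (76 wide, 38 high, 8 thick, its top at station z 46); axes as the station's. Push here along station +x to close the tray.
- blade_center (a point): Centre (half-way up) of the flat steel scraper blade: 76 along its x, 56 along its y, 6 thick, about 0.19 kg, lying flat on the board. A notch opens in the middle of its +y long edge: 12 wide, 18 deep, its mouth flared to 26 over the last 7. The opposite long edge (-y, bright bevel) is straight. At the start its +y points towards the tray's side, up to 0.6 rad off.
- blade_notch (a point): Point in the blade's notch, 14 along +y from blade_center at half thickness: it lies on the pin's axis when the notch is fully over the pin.
- stapler: Bystander on the board: small black stapler 24 x 62 x 34 high, long axis y; origin under its centre. Leave alone.
- pill_case: Bystander on the board: flask-shaped stainless pill case lying flat, 38 x 61 x 15 high, long axis y; origin under its centre. Leave alone.
- carabiner: Bystander on the board: steel carabiner lying flat, 38 x 70 x 8 high, long axis y; origin under its centre. Leave alone.
- fob: Bystander on the board: purple plastic key fob lying flat, 30 x 60 x 8 high, long axis y; origin under its centre. Leave alone.
- tray_set: Fixed stack of three bamboo trays, 200 (x) x 150 (y) x 145 high, at the left; origin under its centre. An obstacle only.
- mouth (a point): Centre of the case's open mouth, which faces station -x; axes as the station's. Inside it is 77 wide (y) and its roof's underside is at station z 50. The tray slides out of it by 84 along station -x.
Things that resemble listed ones, but are neither listed nor needed, are in the scene too. What is shaped like the part that bears blade_center but pink is not meant.

How it is judged:
By the outcome, as a careful person would: the job done as asked, in the order asked, and still so for the second after the job is handed in, with the robot touching nothing.
It also fails if it takes over 69 s, if anything falls off the work surface, if the arm or the gripper's body presses on something with over 40 N, if the wrist force passes 120 N, or if a joint passes its speed limit or range.

### The arm

A 7-joint arm with a two-finger parallel gripper is mounted at the origin on the work surface. World frame = base frame: x ahead of the robot, y to its left, z up, the work surface at z = 0. Lengths are in m, angles in rad, forces in N, time in s.
With the tool pointing down it reaches from about 0.35 to 0.9 m from the base axis. Payload 19.9 kg.
Tool frame: the origin (TCP) lies on the centre line of the jaws, within the pads' length; the fingertips stand 11 mm ahead of it and the grasp point (between the pads) lies 8 mm behind it; z points along the fingers, x is the direction in which the jaws open and shut, and the axes are right-handed (so a half turn about z gives the same grasp; the last joint's range is limited). The gripper opens to 85 mm and grips with 20 to 120 N. Pads are 22 mm wide; open, the fingers measure 114 mm over their backs; the gripper's body (76 mm by 85 mm) begins 54 mm behind the grasp point. The pads swing forward as they close: fully open they stand 13 mm farther back than shut.
Start: joints at [-1.228, 0.417, -0.01, 1.614, 0.005, 1.111, -0.053], TCP at [0.234, 0.58, 0.242] pointing down, gripper open.
Joint ranges: [-2.81, 2.81], [-0.39, 2.02], [-1.27, 1.25], [0.06, 2.57], [-1.19, 4.33], [0.19, 2], [-2.82, 2.82]. Speed limits (rad/s): [1.89, 1.89, 2.39, 2.39, 3.01, 3.01, 3.01].

### API

Orientations are given as a unit quaternion [w, x, y, z].
In Python, from workcell import readout, optics, order gives the robot as it stands. The module is installed in compiled form; this text tells all that it offers.
- The arm moves only by the tool arm_command, never from a script. Its argument "motion" is a list of rows, each a list of 7 numbers: the shift along the tool's x, y, z in cm, then the turn, a rotation vector about the tool's x, y, z in rad, then the gripper command: -1 is shut, 1 is fully open, values between are in proportion. In form: [[x, y, z, ax, ay, az, claw], ...]. A call has 1 to 8 rows; each row shifts and turns the commanded pose from where the row before left it, along the tool's axes as they then stand; what a row does not reach is not made up. A row lasts 1/8 s, in which the tool goes at most 62.5 mm and 10.7 degrees, less where a joint would pass 70% of its speed; a pose out of reach is approached as far as the arm can. A call is refused whole if a number of a shift passes 6.25 or a number of a turn 0.188, either way. A call with a gripper value outside its range is refused whole. The fingers move at their own pace and stop on an object; "newtons" is the grip in N (left out, the last holds). Time passes only in rows, so rows that do not move let the fingers close. It gives the time, the measured TCP pose, the force and the opening at its end, in the units of the state.
- readout.get_obs(): the state, without advancing time (a new reading comes with each control period).
- optics.camera(name): name is "side" or "top"; returns the picture (400x640x3 uint8, red, green, blue); there is no depth.
- optics.camera_info(name): a dict with "K" (3x3 intrinsics, pixels), "cam_to_world" (4x4, takes a point from camera to world coordinates). Camera axes: x right, y up, looking along -z (the intrinsics and any distortion apply to the point x, -y, -z); pixel columns grow to the right and rows downward; lengths in m; the calibration is good to about 2 mm. A picture is of the moment at which its call begins. camera_info takes no time and is no camera call.
- order.hand_in(): hands the job in, once; it reports no verdict.
The state is a dict: "t": time; "joint_positions": joint angles; "joint_velocities": joint speeds; "effort": joint torques, N m; "eef_pos": TCP position; "tool_rot": TCP orientation; "ft_force": force on the tool from outside, world axes, zero at the start; "moment": the same for the moment, N m; "grip_width": opening from 0.0 (shut) to 1.0 (fully open).
Only numpy, scipy, OpenCV 4.12 (cv2) and the standard library are available. Lean on these libraries where they do the work, as an engineer would, in place of code of your own. Each camera call takes 0.05 s, during which the arm holds its last target.

## Working session

There is one attempt and no reset: what is moved stays moved. The work goes in short steps, Python scripts to look and compute and a tool call to move; the robot and the scene stay as the last step left them, time stands still between calls to the robot, and variables do not carry over. Pictures are saved under pics/ and viewed, and the job is handed in when it is done.

Besides the shell and the picture viewer there is one more tool, called as a command line: name --pt "numbers of a row" for each row, then --argument value for the rest. arm_command: Moves the arm, as the interface text tells. Its arguments: {"type":"object","properties":{"motion":{"type":"array","items":{"type":"array","items":{"type":"number"}}},"newtons":{"type":"number"}},"required":["motion"]}

```bash
mkdir -p pics; python3 - <<'E'
from workcell import readout, optics
import cv2
print(readout.get_obs())
for n in("top","side"):
    im=optics.camera(n); cv2.imwrite(f"pics/{n}0.png",im[:,:,::-1]); i=optics.camera_info(n); print(n,i)
E
```

```text
{'t': 0.0, 'joint_positions': array([-1.2285224 ,  0.41798404, -0.01027328,  1.61421626,  0.00468908,
        1.11070052, -0.05302211]), 'joint_velocities': array([ 0.00036387,  0.00054614, -0.00348   , -0.00103048, -0.00070843,
       -0.00163541, -0.00131507]), 'effort': array([ 3.88492508e-04, -8.64456868e+01,  6.78961705e-01, -4.34907603e+01,
        1.91663043e-02,  7.37991038e-03,  2.23588290e-05]), 'eef_pos': array([0.23390403, 0.57919599, 0.24163643]), 'tool_rot': array([ 3.98288864e-04,  8.28994678e-01,  5.59256124e-01, -5.03892094e-04]), 'ft_force': array([-0.46606469, -0.82097103,  0.13199463]), 'moment': array([ 0.02195621, -0.02299841,  0.02168348]), 'grip_width': 0.9979091172418443}
top {'K': array([[477.41713491,   0.        , 324.66436318],
       [  0.        , 477.41713491, 200.57353487],
       [  0.        ,   0.        ,   1.        ]]), 'cam_to_world': array([[ 0.01957436,  0.99393913, -0.10817509,  0.42321842],
       [-0.99968731,  0.01777319, -0.01758971,  0.07905818],
       [-0.01556048,  0.10848558,  0.99397623,  1.18727095],
       [ 0.        ,  0.        ,  0.        ,  1.        ]])}
side {'K': array([[426.17266396,   0.        , 315.89670876],
       [  0.        , 426.17266396, 199.08108592],
       [  0.        ,   0.        ,   1.        ]]), 'cam_to_world': array([[ 0.99803343,  0.03824154, -0.04966748,  0.50556342],
       [-0.06252874,  0.66308188, -0.74593068, -0.77667684],
       [ 0.00440807,  0.7475694 ,  0.66416908,  0.85150058],
       [ 0.        ,  0.        ,  0.        ,  1.        ]])}
```

View pics/top0.png

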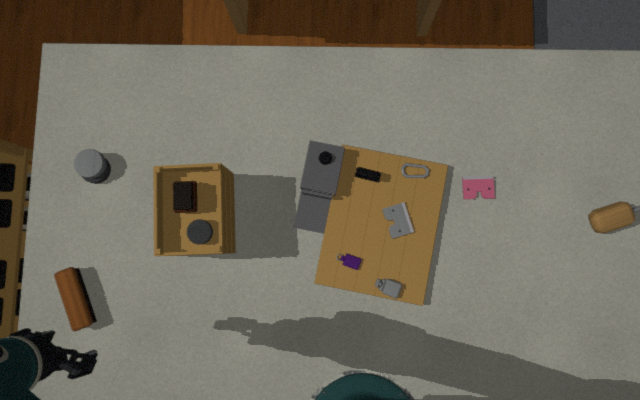

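View pics/side0.png

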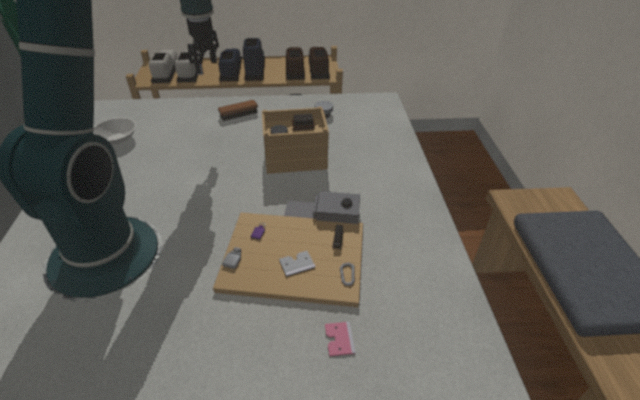

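```bash
cat > h.py <<'E'
import numpy as np, cv2
from workcell import readout, optics
def ray(n,uv):
    i=optics.camera_info(n);K=i["K"];T=i["cam_to_world"]
    p=np.array([(uv[0]-K[0,2])/K[0,0],-(uv[1]-K[1,2])/K[1,1],-1.])
    return T[:3,3],T[:3,:3]@p
def onz(n,uv,z):
    o,d=ray(n,uv);return o+d*(z-o[2])/d[2]
def proj(n,P):
    i=optics.camera_info(n);K=i["K"];T=i["cam_to_world"]
    p=T[:3,:3].T@(np.asarray(P)-T[:3,3]);return np.array([K[0,0]*p[0]/-p[2]+K[0,2],K[1,1]*-p[1]/-p[2]+K[1,2]])
def crop(im,x0,y0,x1,y1,s,f):
    c=cv2.resize(im[y0:y1,x0:x1,::-1],None,fx=s,fy=s,interpolation=cv2.INTER_CUBIC);cv2.imwrite(f,c)
E
python3 - <<'E'
import cv2
from h import *
im=cv2.imread("pics/top0.png")[:,:,::-1];crop(im,290,130,460,310,3.3,"pics/topc.png")
im=cv2.imread("pics/side0.png")[:,:,::-1];crop(im,210,180,370,310,4.5,"pics/sidec.png")
E
```

```text
(no output)
```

View pics/topc.png

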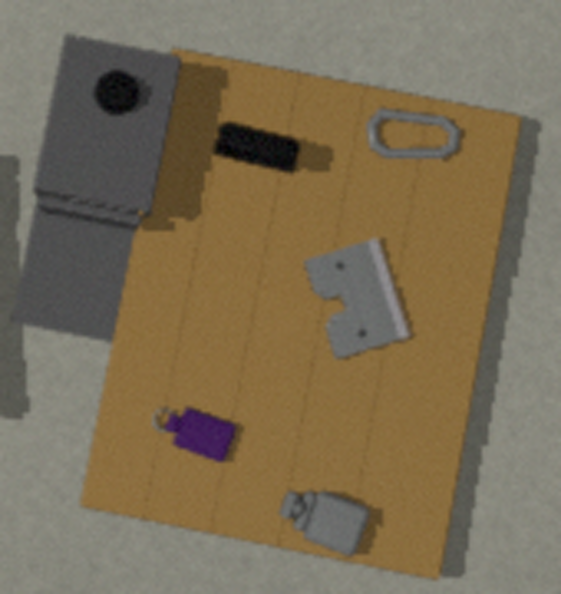

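View pics/sidec.png

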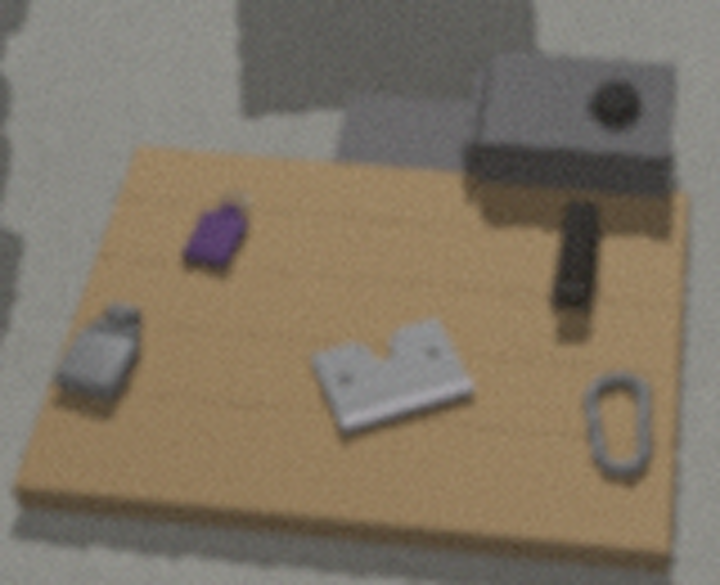

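```bash
cat > m.py <<'E'
from h import *
import sys
def quad(mask,n,z):
    c=max(cv2.findContours(mask,cv2.RETR_EXTERNAL,cv2.CHAIN_APPROX_NONE)[0],key=cv2.contourArea)
    return c
im=cv2.imread("pics/top0.png");hsv=cv2.cvtColor(im,cv2.COLOR_BGR2HSV)
roi=np.zeros(im.shape[:2],np.uint8);roi[140:312,300:460]=255
b=cv2.inRange(hsv,(8,90,60),(28,255,255))&roi
b=cv2.morphologyEx(b,cv2.MORPH_CLOSE,np.ones((3,3)))
c=quad(b,"top",.02)[:,0,:].astype(float)
P=np.array([onz("top",p,.02)[:2] for p in c])*1000
# edge lines by ransac-free: initial corners from crop, collect points near lines
cor=lambda u,v: onz("top",(290+u/3.3,130+v/3.3),.02)[:2]*1000
A,B,C=cor(520,115),cor(440,577),cor(80,505)
print("corners rough",A,B,C)
def fit(p,q):
    d=(q-p)/np.linalg.norm(q-p);L=np.linalg.norm(q-p);n=np.array([-d[1],d[0]])
    s=(P-p)@d;e=(P-p)@n;k=(s>10)&(s<L-10)&(abs(e)<6)
    vx,vy,x,y=cv2.fitLine(P[k].astype(np.float32),cv2.DIST_HUBER,0,.01,.01).ravel()
    return np.array([vx,vy]),np.array([x,y]),k.sum()
Lr=fit(A,B);Lb=fit(B,C);Ll=fit(C,C+(A-B)*.55)
for l in(Lr,Lb,Ll):print(np.degrees(np.arctan2(l[0][1],l[0][0])),l)
def isect(a,b):
    t=np.linalg.solve(np.c_[a[0],-b[0]],b[1]-a[1]);return a[1]+a[0]*t[0]
print("BR",isect(Lr,Lb),"BL",isect(Lb,Ll), np.linalg.norm(isect(Lr,Lb)-isect(Lb,Ll)))
# blade
g=cv2.inRange(hsv,(0,0,70),(180,70,255))&roi
g[:, :360]=0; g[:200]=0; g[245:]=0;g[:,418:]=0
c=quad(g,0,0); print("blade area",cv2.contourArea(c),cv2.boundingRect(c))
Q=np.array([onz("top",p,.026)[:2] for p in c[:,0,:].astype(float)],np.float32)*1000
r=cv2.minAreaRect(Q);print(r,cv2.boxPoints(r).tolist())
hb=cv2.inRange(hsv,(0,0,0),(180,255,45));hb[:145]=0;hb[172:]=0;hb[:,:312]=0;hb[:,340:]=0
c=quad(hb,0,0);m=cv2.moments(c);u=(m['m10']/m['m00'],m['m01']/m['m00']);print("btn",u,cv2.boundingRect(c),onz("top",u,.065)*1000)
E
python3 m.py
```

```text
corners rough [ 644.42988012 -202.12825507] [ 303.31075366 -141.50161519] [349.51871654 120.961846  ]
-10.326776 (array([ 0.98380136, -0.17926198], dtype=float32), array([ 472.81573, -170.11302], dtype=float32), np.int64(132))
79.66434 (array([0.17941451, 0.9837736 ], dtype=float32), array([326.65387 , -11.680866], dtype=float32), np.int64(101))
-10.129871 (array([ 0.9844116 , -0.17587996], dtype=float32), array([442.12134, 104.40587], dtype=float32), np.int64(68))
BR [ 303.3902  -139.24138] BL [350.80063  120.721695] 264.25092
blade area 640.0 (382, 202, 32, 36)
((505.4281311035156, -79.1532974243164), (76.18032836914062, 57.33171081542969), 17.990053176879883) [[460.3466796875, -63.65312957763672], [478.0536804199219, -118.18190002441406], [550.5095825195312, -94.6534652709961], [532.8026123046875, -40.12469482421875]]
btn (325.33730158730157, 157.71428571428572) (319, 151, 14, 14) [648.33386146  99.32689619  65.        ]
```

```bash
cat >> h.py <<'E'
TH=np.radians(-10.25);O=np.array([527.6,123.1])
def w2s(p):
    d=np.asarray(p)[:2]-O;c,s=np.cos(TH),np.sin(TH);return np.array([c*d[0]+s*d[1],-s*d[0]+c*d[1]])
def s2w(p):
    c,s=np.cos(TH),np.sin(TH);return O+np.array([c*p[0]-s*p[1],s*p[0]+c*p[1]])
def st():
    o=readout.get_obs();w,x,y,z=o["tool_rot"];from scipy.spatial.transform import Rotation as R
    r=R.from_quat([x,y,z,w]);return o,r.as_matrix()
def show():
    o,M=st();print("t",round(o["t"],2),"pos",(o["eef_pos"]*1000).round(1),"sta",w2s(o["eef_pos"]*1000).round(1),"yaw-sta",round(np.degrees(np.arctan2(M[1,0],M[0,0])-TH),2),"tilt",np.degrees(M[:2,2]).round(2),"F",o["ft_force"].round(1),"g",round(o["grip_width"],3))
def delta(xs,ys,z,yaw=0.):
    "station target mm, yaw deg rel. station -> shift in tool axes now (cm), turn needed about tool z (rad)"
    o,M=st();w=s2w((xs,ys));d=(np.array([w[0],w[1],z])-o["eef_pos"]*1000)/10
    a=TH+np.radians(yaw);X=np.array([np.cos(a),np.sin(a),0]);Z=np.array([0,0,-1.]);T=np.c_[X,np.cross(Z,X),Z]
    from scipy.spatial.transform import Rotation as R
    print("shift now",(M.T@d).round(2),"shift in target axes",(T.T@d).round(2),"turn",R.from_matrix(M.T@T).as_rotvec().round(3))
E
python3 - <<'E'
from h import *
b=onz("top",(325.34,157.7),.067)*1000;print("btn",b,w2s(b))
for n,uv,z in(("stap",(290+257/3.3,130+147/3.3),.05),("fob",(290+204/3.3,130+434/3.3),.027),("fobring",(290+160/3.3,130+418/3.3),.025),("blade",(395,220),.026),("roofcorner",(290+65/3.3,130+36/3.3),.055),("roofcorner2",(290+180/3.3,130+57/3.3),.055)):
    print(n,w2s(onz("top",uv,z)*1000).round(1))
# side: project button, board corners
im=cv2.imread("pics/side0.png")
hb=cv2.inRange(cv2.cvtColor(im,cv2.COLOR_BGR2GRAY),0,60);hb[:195]=0;hb[212:]=0;hb[:,:335]=0;hb[:,358:]=0
m=cv2.moments(hb,True);u=(m['m10']/m['m00'],m['m01']/m['m00']);print("side btn",u,m['m00'],w2s(onz("side",u,.062)*1000), proj("side",b/1000))
for p in((-175,-300),(175,-300),(-175,-32)):print(p,proj("side",[*s2w(p)/1000,.02]),((proj("side",[*s2w(p)/1000,.02])-[210,180])*4.5).round(1))
delta(123,-2,110,0);show()
E
```

```text
btn [647.96738159  99.28501437  67.        ] [122.68412514  -2.01631644]
stap [ 105.5 -109.7]
fob [-106.3 -112.5]
fobring [-101.2  -78.8]
blade [  12.7 -196.3]
roofcorner [158.1  43.9]
roofcorner2 [159.1 -41.8]
side btn (346.5211267605634, 203.19718309859155) 71.0 [124.64835909 -13.05614239] [346.15678027 199.14905587]
(-175, -300) [212.50526119 286.24305239] [ 11.3 478.1]
(175, -300) [359.53472694 300.97957345] [672.9 544.4]
(-175, -32) [240.34732991 210.01066968] [136.6 135. ]
shift now [-28.98  56.4   13.21] shift in target axes [49.32 39.86 13.17] turn [1.000e-03 1.000e-03 1.366e+00]
t 0.1 pos [233.9 579.3 241.7] sta [-370.2  396.6] yaw-sta 78.26 tilt [-0.02 -0.06] F [0.3 0.9 0.7] g 1.001
```

arm_command --pt "-2.41 4.7 0 0 0 0.171 -1" --pt "-1.58 5.04 0 0 0 0.171 -1" --pt "-0.7 5.23 0 0 0 0.171 -1" --pt "0.2 5.28 0 0 0 0.171 -1" --pt "1.1 5.16 0 0 0 0.171 -1" --pt "1.96 4.9 0 0 0 0.171 -1" --pt "2.77 4.5 0 0 0 0.171 -1" --pt "3.49 3.96 0 0 0 0.171 -1" --newtons 40

```text
t: 1.1
eef_pos: [0.511, 0.2584, 0.2422]
tool_rot: [0.0, 0.996, -0.093, -0.0]
ft_force: [0.1, 0.5, 0.4]
grip_width: -0.003
```

```bash
python3 -c "
from h import *
show();delta(123,-2,110)"
```

```text
t 1.1 pos [511.  258.4 242.2] sta [-40.5 130.2] yaw-sta -0.43 tilt [-0.01 -0.01] F [0.1 0.5 0.4] g -0.003
shift now [16.45 13.09 13.22] shift in target axes [16.35 13.22 13.22] turn [ 0.     0.    -0.008]
```

arm_command --pt "4.11 3.3 1 0 0 -0.008 -1" --pt "4.11 3.3 2.5 0 0 0 -1" --pt "4.11 3.3 4 0 0 0 -1" --pt "4.05 3.3 4 0 0 0 -1" --pt "0 0 0 0 0 0 -1" --pt "0 0 0 0 0 0 -1"

```text
t: 1.85
eef_pos: [0.6446, 0.1058, 0.1313]
tool_rot: [0.0, 0.996, -0.086, -0.0]
ft_force: [-0.5, 0.7, -0.8]
grip_width: 0.0
```

```bash
python3 - <<'E'
from h import *
show();delta(123,-2,90)
a=optics.camera("top");b=optics.camera("side")
tip=readout.get_obs()["eef_pos"]+[0,0,-.011]
for n in("top","side"):print(n,proj(n,tip))
crop(a,280,110,400,240,4.5,"pics/top1.png");crop(b,290,130,400,240,5,"pics/side1.png")
E
```

```text
t 1.85 pos [644.6 105.8 131.3] sta [118.2   3.8] yaw-sta 0.33 tilt [-0.04 -0.  ] F [-0.5  0.7 -0.8] g 0.0
shift now [0.48 0.58 4.12] shift in target axes [0.48 0.58 4.13] turn [0.    0.001 0.006]
top [321.6444259  154.33316167]
side [345.6694157 182.320886 ]
```

View pics/top1.png

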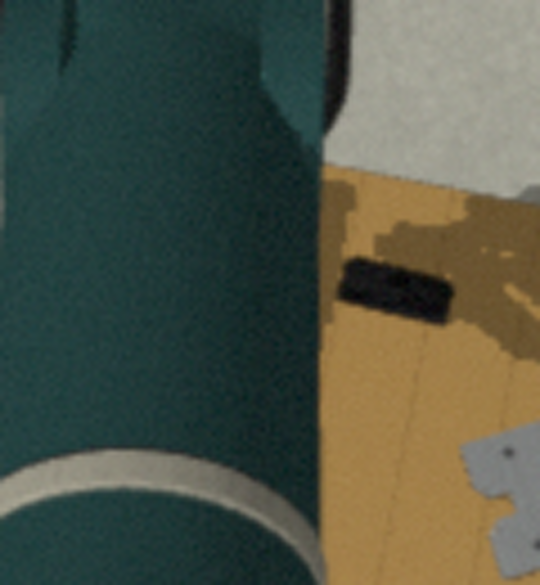

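View pics/side1.png

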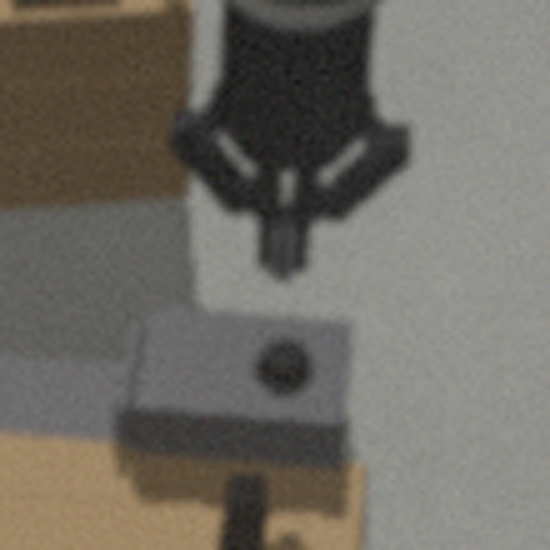

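arm_command --pt "0.48 0.58 2.5 0 0 0 -1" --pt "0 0 2.0 0 0 0 -1" --pt "0 0 0 0 0 0 -1"

```text
t: 2.33
eef_pos: [0.6475, 0.0998, 0.0854]
tool_rot: [0.0, 0.996, -0.086, -0.001]
ft_force: [0.4, 0.9, 0.2]
grip_width: -0.002
```

```bash
python3 - <<'E'
from h import *
show();delta(123,-2,70)
b=optics.camera("side")
crop(b,290,130,400,240,5,"pics/side2.png")
E
```

```text
t 2.33 pos [647.5  99.8  85.4] sta [122.2  -1.6] yaw-sta 0.39 tilt [-0.12 -0.01] F [0.4 0.9 0.2] g -0.002
shift now [0.09 0.04 1.54] shift in target axes [0.08 0.04 1.54] turn [0.001 0.002 0.007]
```

View pics/side2.png

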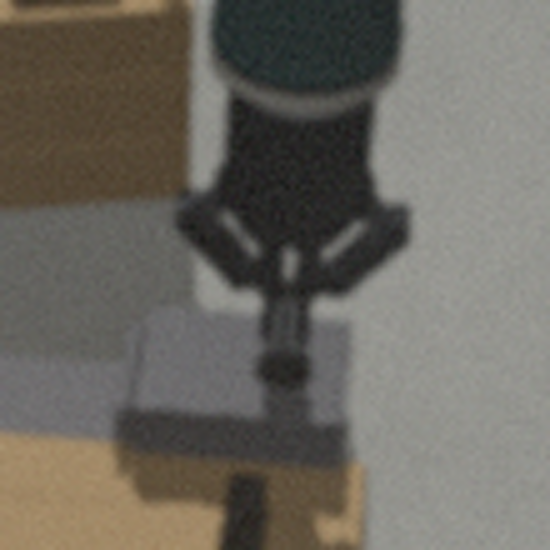

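The tips sit right over the button (crop 283,360). Pressing down.

arm_command --pt "0.05 0.03 0.6 0 0 0 -1" --pt "0 0 0.4 0 0 0 -1" --pt "0 0 0.3 0 0 0 -1" --pt "0 0 0.15 0 0 0 -1"

```text
t: 2.88
eef_pos: [0.6492, 0.0988, 0.0722]
tool_rot: [-0.0, 0.996, -0.086, 0.0]
ft_force: [0.8, 2.1, 1.1]
grip_width: 0.003
```

```bash
python3 - <<'E'
from h import *
show()
b=optics.camera("side")
crop(b,270,160,380,240,6,"pics/side3.png")
E
```

```text
t 2.88 pos [649.2  98.8  72.2] sta [124.   -2.3] yaw-sta 0.34 tilt [0.03 0.01] F [0.8 2.1 1.1] g 0.003
```

View pics/side3.png

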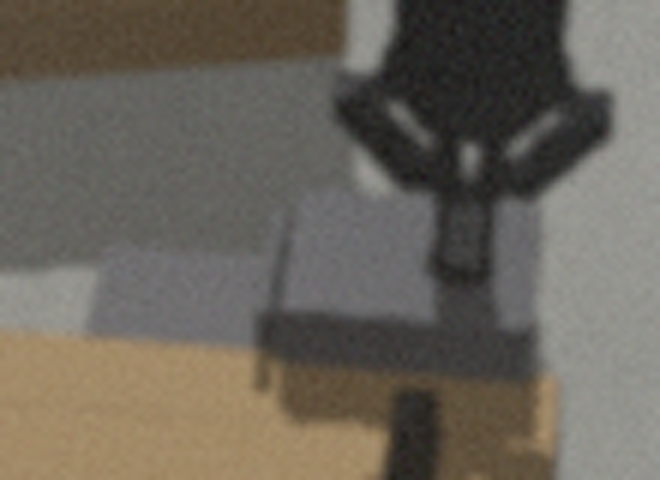

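arm_command --pt "0 0 0.3 0 0 0 -1" --pt "0 0 0 0 0 0 -1"

```text
t: 3.18
eef_pos: [0.6491, 0.0987, 0.0692]
tool_rot: [-0.0, 0.996, -0.086, 0.0]
ft_force: [-0.5, 1.3, 5.4]
grip_width: -0.0
```

arm_command --pt "0 0 0.3 0 0 0 -1" --pt "0 0 0 0 0 0 -1"

```text
t: 3.42
eef_pos: [0.6494, 0.0987, 0.0686]
tool_rot: [-0.001, 0.996, -0.086, 0.0]
ft_force: [-16.4, -0.2, 42.9]
grip_width: -0.001
```

arm_command --pt "0 0 -0.5 0 0 0 -1" --pt "0 0 -3 0 0 0 -1" --pt "0 0 -5 0 0 0 -1" --pt "0 0 -4 0 0 0 -1"

```text
t: 3.92
eef_pos: [0.649, 0.0984, 0.1926]
tool_rot: [0.0, 0.996, -0.087, 0.0]
ft_force: [-0.1, -0.0, -0.2]
grip_width: 0.004
```

```bash
python3 - <<'E'
from h import *
show()
b=optics.camera("side");a=optics.camera("top")
cv2.imwrite("pics/side4f.png",b[:,:,::-1]);cv2.imwrite("pics/top4f.png",a[:,:,::-1])
crop(b,240,160,380,260,5.5,"pics/side4.png")
E
```

```text
t 3.92 pos [649.   98.4 192.6] sta [123.9  -2.7] yaw-sta 0.32 tilt [ 0.02 -0.01] F [-0.1 -0.  -0.2] g 0.004
```

View pics/side4.png

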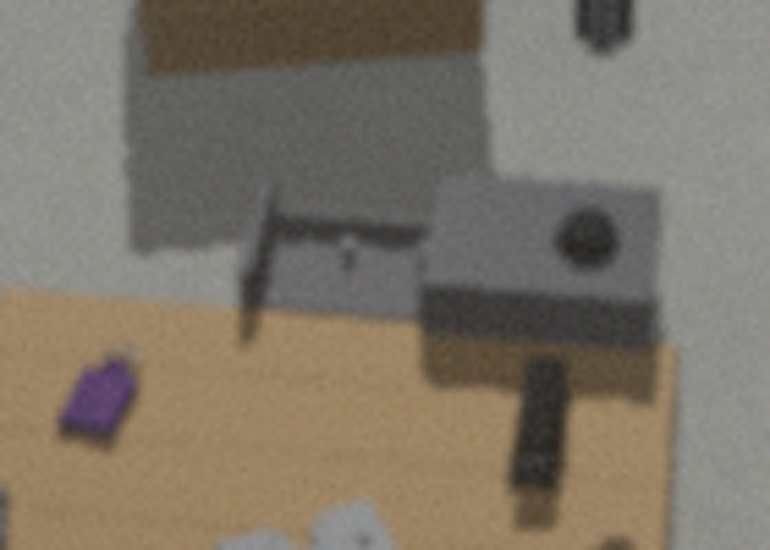

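```bash
python3 - <<'E'
from h import *
print("pin top sta",w2s(onz("side",(302.3,201.2),.0285)*1000))
print("carab",w2s(onz("top",(415.7,170.3),.028)*1000))
delta(40,-252,60,28.2)
delta(40,-252,120,28.2)
E
```

```text
pin top sta [-3.4356947  17.26080169]
carab [ 142.501489  -223.5392158]
shift now [-8.77 24.95 13.43] shift in target axes [-19.34  17.97  13.53] turn [-0.001 -0.006 -0.487]
shift now [-8.74 24.94  7.43] shift in target axes [-19.34  17.97   7.53] turn [-0.001 -0.006 -0.487]
```

View pics/top4f.png

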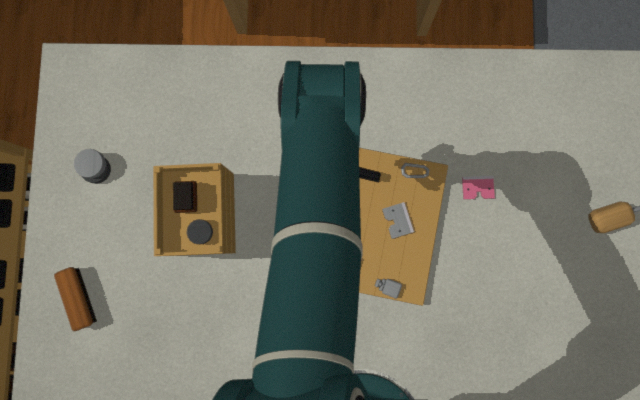

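arm_command --pt "-1.75 4.99 0 0 0 0 -0.15" --pt "-1.75 4.99 0 0 0 0 -0.15" --pt "-1.75 4.99 0 0 0 0 -0.15" --pt "-1.75 4.99 0 0 0 0 -0.15" --pt "-1.74 4.99 0 0 0 -0.1 -0.15" --pt "0 0 3 0 0 -0.13 -0.15" --pt "0 0 4 0 0 -0.13 -0.15" --pt "0 0 4 0 0 -0.127 -0.15"

```text
t: 5.03
eef_pos: [0.5196, -0.1321, 0.0795]
tool_rot: [0.0, 0.987, 0.158, -0.0]
ft_force: [0.5, -0.5, 0.6]
grip_width: 0.427
```

```bash
python3 - <<'E'
from h import *
show()
delta(40,-252,50,28.2)
b=optics.camera("side");a=optics.camera("top")
crop(b,210,170,370,310,4.5,"pics/side5.png");crop(a,280,130,460,310,3.3,"pics/top5.png")
cv2.imwrite("pics/top5f.png",a[:,:,::-1])
E
```

```text
t 5.03 pos [ 519.6 -132.1   79.5] sta [  37.6 -252.6] yaw-sta 28.47 tilt [-0. -0.] F [ 0.5 -0.5  0.6] g 0.427
shift now [0.24 0.07 2.95] shift in target axes [0.24 0.06 2.95] turn [0.    0.    0.005]
```

View pics/side5.png

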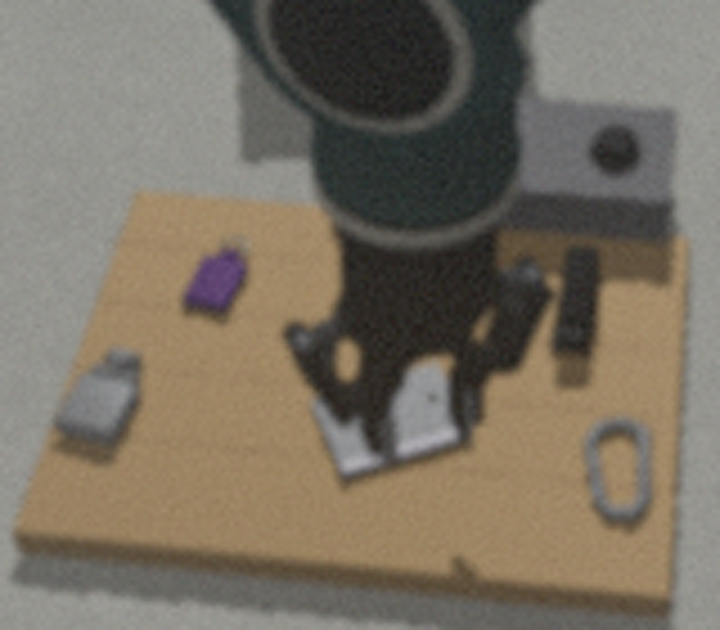

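View pics/top5.png

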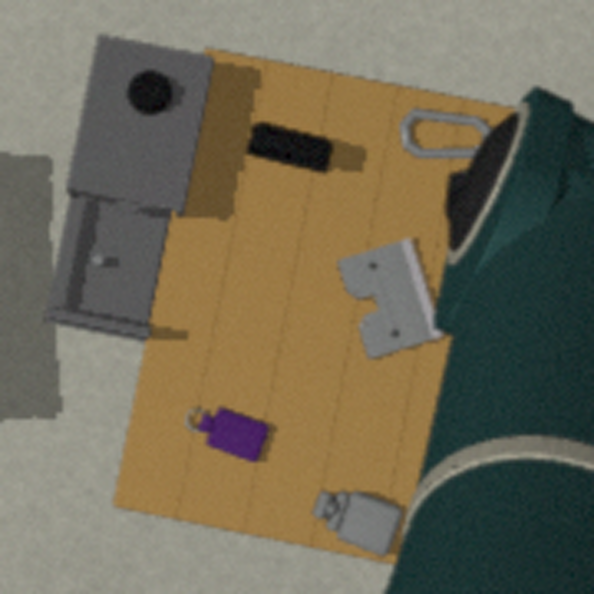

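```bash
python3 - <<'E'
from h import *
a=cv2.imread("pics/top5f.png")[:,:,::-1];crop(a,290,180,350,240,10,"pics/pin.png")
print(w2s(onz("top",(309.4,208.8),.0285)*1000))
for n,u,v,z in(("plate out -y end",145,335,46),("plate outer +y",45,317,46),("roofnear",68,190,55),("roof near2",183,213,55)):print(n,w2s(onz("top",(280+u/3.3,130+v/3.3),z/1000)*1000).round(1))
o,M=st()
for s in(-1,1):
    t=o["eef_pos"]+M[:,0]*.018*s+M[:,1]*0+[0,0,-.011];q=proj("side",t)+[1,3];print("tip side crop",((q-[210,170])*4.5).round(0))
E
```

```text
[-1.49194962 13.23576293]
plate out -y end [-49.5 -32.9]
plate outer +y [-50.9  40.8]
roofnear [42.2 42.4]
roof near2 [ 42.1 -42.7]
tip side crop [388. 458.]
tip side crop [452. 438.]
```

View pics/pin.png

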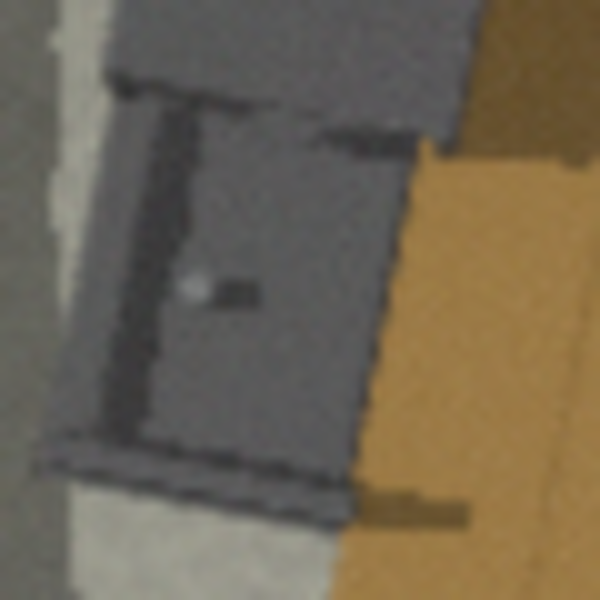

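arm_command --pt "0.2 0.1 2.0 0 0 0.005 -0.15" --pt "0 0 2.0 0 0 0 -0.15" --pt "0 0 0.2 0 0 0 -0.15" --pt "0 0 0 0 0 0 -0.15"

```text
t: 5.62
eef_pos: [0.5226, -0.1326, 0.0398]
tool_rot: [0.0, 0.988, 0.153, 0.0]
ft_force: [-0.4, 0.1, 1.1]
grip_width: 0.428
```

arm_command --pt "0 0 0.2 0 0 0 -0.15" --pt "0 0 0.15 0 0 0 -0.15" --pt "0 0 0 0 0 0 -0.15"

```text
t: 6.0
eef_pos: [0.5222, -0.1324, 0.0357]
tool_rot: [0.0, 0.988, 0.154, 0.0]
ft_force: [0.6, -0.5, -0.3]
grip_width: 0.431
```

arm_command --pt "0 0 0.2 0 0 0 -0.15" --pt "0 0 0 0 0 0 -0.15"

```text
t: 6.25
eef_pos: [0.5221, -0.1324, 0.0334]
tool_rot: [-0.0, 0.988, 0.154, -0.0]
ft_force: [0.3, 0.8, 0.2]
grip_width: 0.426
```

arm_command --pt "0 0 0.2 0 0 0 -0.15" --pt "0 0 0 0 0 0 -0.15"

```text
t: 6.5
eef_pos: [0.5221, -0.1324, 0.0314]
tool_rot: [0.0, 0.988, 0.154, -0.0]
ft_force: [0.3, 0.1, -0.7]
grip_width: 0.427
```

arm_command --pt "0 0 0.15 0 0 0 -0.15" --pt "0 0 0 0 0 0 -0.15"

```text
t: 6.75
eef_pos: [0.5222, -0.1325, 0.0301]
tool_rot: [0.0, 0.988, 0.154, 0.0]
ft_force: [0.5, 0.3, 0.8]
grip_width: 0.424
```

arm_command --pt "0 0 0.15 0 0 0 -0.15" --pt "0 0 0 0 0 0 -0.15"

```text
t: 7.0
eef_pos: [0.5223, -0.1325, 0.0298]
tool_rot: [-0.0, 0.988, 0.154, 0.0]
ft_force: [-11.5, 3.1, 36.3]
grip_width: 0.428
```

arm_command --pt "0 0 0.15 0 0 0 -0.15" --pt "0 0 0 0 0 0 -0.15"

```text
t: 7.25
eef_pos: [0.5224, -0.1325, 0.0297]
tool_rot: [-0.001, 0.988, 0.154, 0.001]
ft_force: [-21.4, 8.5, 68.4]
grip_width: 0.429
```

arm_command --pt "0 0 -0.42 0 0 0 -0.15" --pt "0 0 0 0 0 0 -0.15"

```text
t: 7.5
eef_pos: [0.5223, -0.1325, 0.0315]
tool_rot: [0.0, 0.988, 0.154, 0.0]
ft_force: [-0.3, -0.7, -0.1]
grip_width: 0.423
```

```bash
python3 - <<'E'
from h import *
show()
a=optics.camera("top");b=optics.camera("side")
cv2.imwrite("pics/top6f.png",a[:,:,::-1])
crop(b,210,170,370,310,4.5,"pics/side6.png")
E
sed -i 's/top0/top6f/' m.py; python3 m.py
```

```text
t 7.5 pos [ 522.3 -132.5   31.5] sta [  40.3 -252.4] yaw-sta 27.95 tilt [ 0.03 -0.01] F [-0.3 -0.7 -0.1] g 0.423
corners rough [ 644.42988012 -202.12825507] [ 303.31075366 -141.50161519] [349.51871654 120.961846  ]Traceback (most recent call last):
  File "m.py", line 21, in <module>
    Lr=fit(A,B);Lb=fit(B,C);Ll=fit(C,C+(A-B)*.55)
  File "m.py", line 19, in fit
    vx,vy,x,y=cv2.fitLine(P[k].astype(np.float32),cv2.DIST_HUBER,0,.01,.01).ravel()
              ~~~~~~~~~~~^^^^^^^^^^^^^^^^^^^^^^^^^^^^^^^^^^^^^^^^^^^^^^^^^^
cv2.error: OpenCV(4.12.0) /io/opencv/modules/imgproc/src/linefit.cpp:50: error: (-215:Assertion failed) count > 0 in function 'fitLine2D_wods'
```

View pics/side6.png

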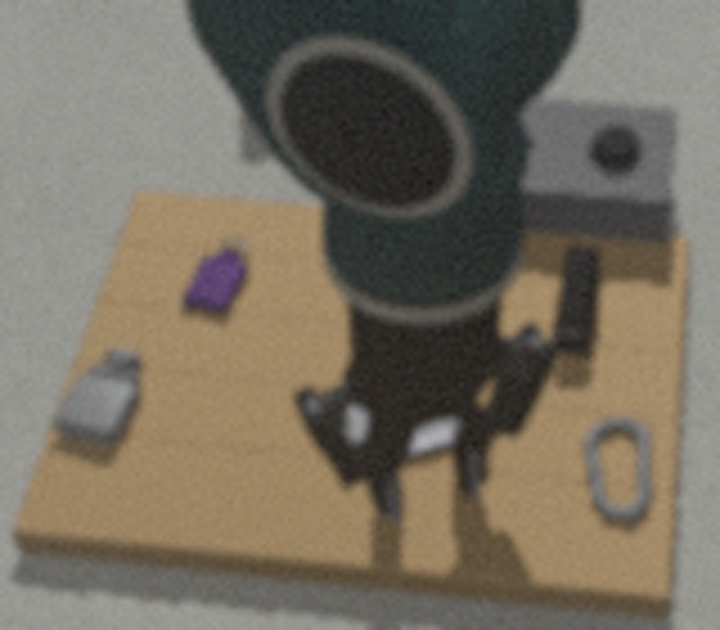

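arm_command --pt "0 -0.6 0 0 0 0 -0.15" --pt "0 -0.6 0 0 0 0 -0.15" --pt "0 -0.4 0 0 0 0 -0.15" --pt "0 -0.4 0 0 0 0 -0.15" --pt "-0.15 -0.487 0 0 0 0.041 -0.15" --pt "-0.15 -0.487 0 0 0 0.041 -0.15" --pt "-0.15 -0.487 0 0 0 0.041 -0.15" --pt "-0.15 -0.487 0 0 0 0.041 -0.15"

```text
t: 8.6
eef_pos: [0.5054, -0.0959, 0.0313]
tool_rot: [0.0, 0.997, 0.072, 0.0]
ft_force: [0.5, -0.7, -0.9]
grip_width: 0.427
```

```bash
python3 - <<'E'
from h import *
show()
a=optics.camera("top");b=optics.camera("side")
cv2.imwrite("pics/top7f.png",a[:,:,::-1])
crop(a,280,130,460,310,3.3,"pics/top7.png")
E
```

```text
t 8.6 pos [505.4 -95.9  31.3] sta [  17.2 -219.4] yaw-sta 18.48 tilt [ 0.01 -0.01] F [ 0.5 -0.7 -0.9] g 0.427
```

View pics/top7.png

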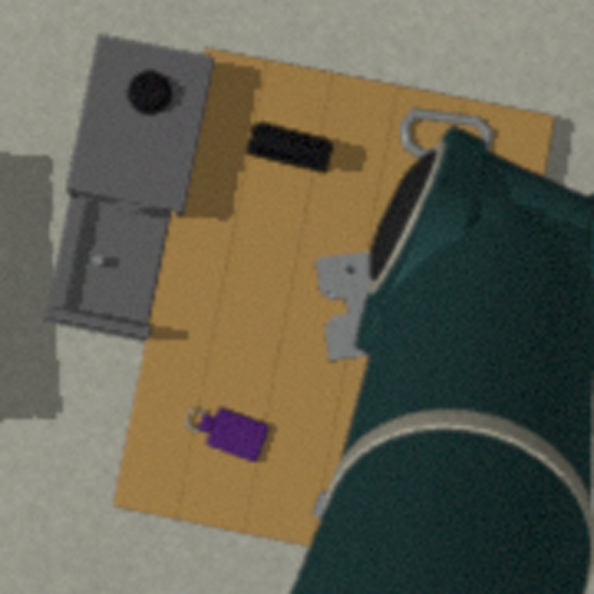

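arm_command --pt "-0.15 -0.487 0 0 0 0.041 -0.15" --pt "-0.15 -0.487 0 0 0 0.041 -0.15" --pt "-0.15 -0.487 0 0 0 0.041 -0.15" --pt "-0.15 -0.487 0 0 0 0.041 -0.15" --pt "-0.15 -0.487 0 0 0 0.041 -0.15" --pt "-0.15 -0.487 0 0 0 0.041 -0.15" --pt "-0.15 -0.487 0 0 0 0.041 -0.15" --pt "-0.15 -0.487 0 0 0 0.036 -0.15"

```text
t: 9.7
eef_pos: [0.4936, -0.0574, 0.0313]
tool_rot: [0.0, 0.996, -0.089, 0.0]
ft_force: [-0.7, -1.4, 0.3]
grip_width: 0.424
```

```bash
python3 - <<'E'
from h import *
show()
a=optics.camera("top")
cv2.imwrite("pics/top8f.png",a[:,:,::-1])
crop(a,280,130,460,310,3.3,"pics/top8.png")
crop(a,295,180,415,270,6.5,"pics/top8b.png")
E
```

```text
t 9.7 pos [493.6 -57.4  31.3] sta [  -1.3 -183.7] yaw-sta 0.03 tilt [ 0.01 -0.02] F [-0.7 -1.4  0.3] g 0.424
```

View pics/top8b.png

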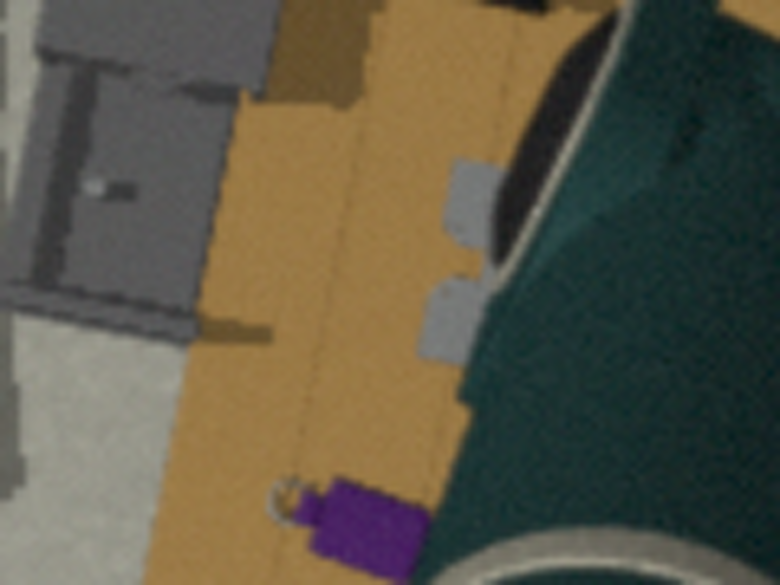

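```bash
cat >> h.py <<'E'
def front(f,x0,x1,y0,y1,z=.026):
    im=cv2.imread(f);hsv=cv2.cvtColor(im,cv2.COLOR_BGR2HSV)
    g=cv2.inRange(hsv,(0,0,90),(180,75,255));r=np.zeros_like(g);r[y0:y1,x0:x1]=255;g&=r
    c=max(cv2.findContours(g,cv2.RETR_EXTERNAL,cv2.CHAIN_APPROX_NONE)[0],key=cv2.contourArea)
    ys,xs=np.nonzero(g);S=np.array([w2s(onz("top",p,z)*1000) for p in zip(xs,ys)])
    return S
E
python3 - <<'E'
from h import *
for p in((455,158),(418,355),(460,278),(468,244)):print(w2s(onz("top",(295+p[0]/6.5,180+p[1]/6.5),.026)*1000).round(1))
print("pin",w2s(onz("top",(295+95/6.5,180+188/6.5),.0285)*1000))
S=front("pics/top8f.png",350,372,195,245)
# front edge slope per x-bin: max y
for a in range(-40,40,5):
    k=(S[:,0]>=a)&(S[:,0]<a+5)
    if k.sum():print(a,S[k,1].max().round(1),k.sum())
E
```

```text
[  36.1 -117.6]
[ -39.2 -118. ]
[  -7.9 -127.9]
[   5.3 -128.5]
pin [-1.68427432 12.65996656]
-40 -116.5 11
-35 -116.1 17
-30 -117.1 16
-25 -116.1 19
-20 -117.6 16
-15 -119.5 18
-10 -121.4 13
-5 -134.8 6
0 -133.9 3
5 -120.2 12
10 -116.8 14
15 -115.9 16
20 -117.4 14
25 -116.5 14
30 -116.0 17
35 -117.5 5
```

arm_command --pt "0 -0.9 0 0 0 0 -0.15" --pt "0 -0.9 0 0 0 0 -0.15" --pt "0 -0.9 0 0 0 0 -0.15" --pt "0 -0.9 0 0 0 0 -0.15" --pt "0 -0.9 0 0 0 0 -0.15" --pt "0 -0.9 0 0 0 0 -0.15" --pt "0 -0.9 0 0 0 0 -0.15" --pt "0 -0.9 0 0 0 0 -0.15"

```text
t: 10.75
eef_pos: [0.5063, 0.0142, 0.0312]
tool_rot: [0.0, 0.996, -0.089, -0.0]
ft_force: [0.4, -2.4, 1.3]
grip_width: 0.422
```

```bash
python3 - <<'E'
from h import *
show()
a=optics.camera("top")
cv2.imwrite("pics/top9f.png",a[:,:,::-1])
crop(a,295,180,415,270,6.5,"pics/top9b.png")
E
```

```text
t 10.75 pos [506.3  14.2  31.2] sta [  -1.6 -110.9] yaw-sta 0.05 tilt [-0.   -0.01] F [ 0.4 -2.4  1.3] g 0.422
```

View pics/top9b.png

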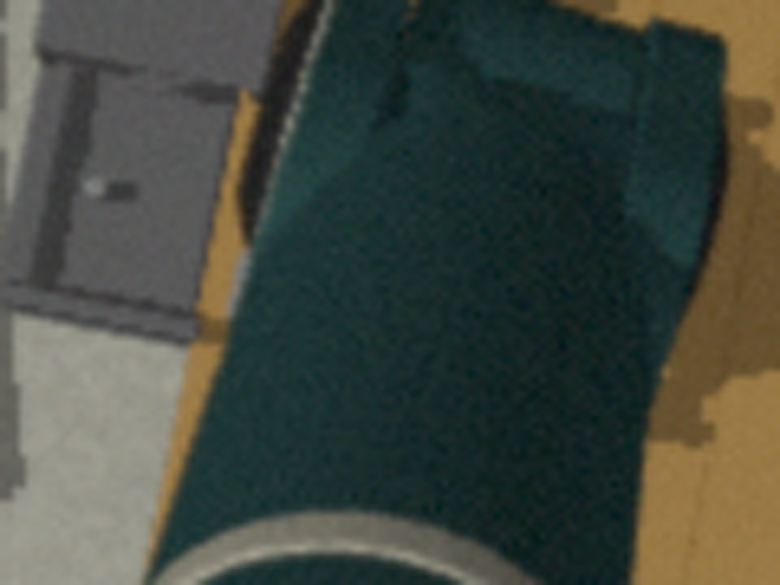

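arm_command --pt "0 -0.8 0 0 0 0 -0.15" --pt "0 -0.8 0 0 0 0 -0.15" --pt "0 -0.8 0 0 0 0 -0.15" --pt "0 -0.8 0 0 0 0 -0.15" --pt "0 -0.7 0 0 0 0 -0.15" --pt "0 -0.6 0 0 0 0 -0.15" --pt "0 -0.6 0 0 0 0 -0.15"

```text
t: 11.68
eef_pos: [0.5154, 0.064, 0.0313]
tool_rot: [0.0, 0.996, -0.089, 0.0]
ft_force: [-0.1, -2.0, 2.4]
grip_width: 0.426
```

```bash
python3 - <<'E'
from h import *
show()
a=optics.camera("top");b=optics.camera("side")
crop(a,285,170,375,250,7,"pics/top10b.png");crop(b,240,160,380,260,5.5,"pics/side10.png")
E
```

```text
t 11.68 pos [515.4  64.   31.3] sta [ -1.5 -60.3] yaw-sta 0.04 tilt [ 0.   -0.01] F [-0.1 -2.   2.4] g 0.426
```

View pics/top10b.png

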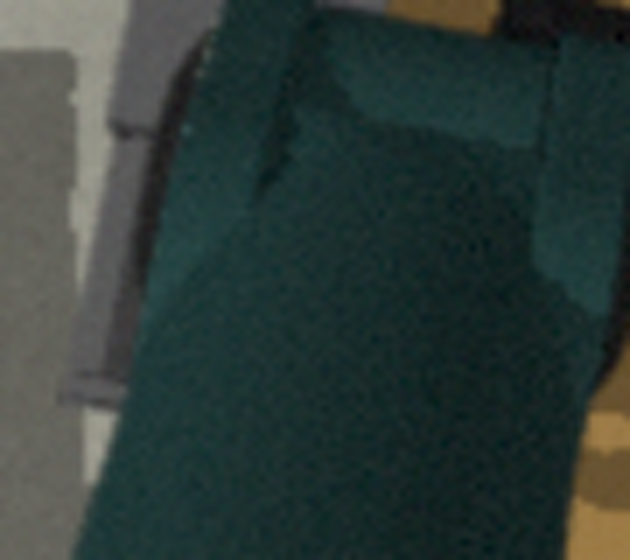

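View pics/side10.png

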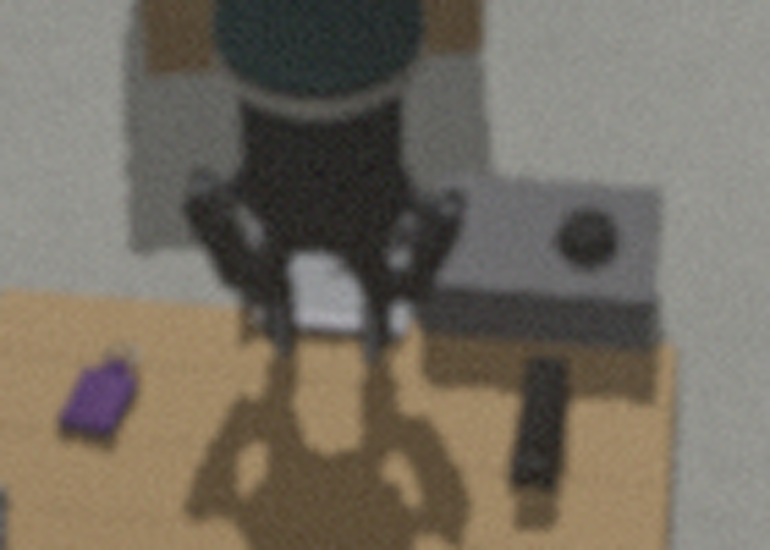

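arm_command --pt "0 -0.5 0 0 0 0 -0.15" --pt "0 -0.5 0 0 0 0 -0.15" --pt "0 0 0 0 0 0 -0.15"

```text
t: 12.15
eef_pos: [0.5171, 0.0742, 0.0312]
tool_rot: [-0.0, 0.996, -0.089, 0.0]
ft_force: [-1.0, -0.2, -0.5]
grip_width: 0.427
```

arm_command --pt "0 -0.4 0 0 0 0 -0.15" --pt "0 -0.2 0 0 0 0 -0.15" --pt "0 0 0 0 0 0 -0.15"

```text
t: 12.52
eef_pos: [0.5182, 0.0798, 0.0312]
tool_rot: [0.0, 0.996, -0.089, 0.0]
ft_force: [0.0, -1.1, 0.5]
grip_width: 0.425
```

```bash
python3 - <<'E'
from h import *
show()
b=optics.camera("side")
crop(b,240,160,380,260,5.5,"pics/side11.png")
E
```

```text
t 12.53 pos [518.2  79.8  31.2] sta [ -1.6 -44.3] yaw-sta 0.07 tilt [ 0. -0.] F [ 0.  -1.1  0.5] g 0.425
```

View pics/side11.png

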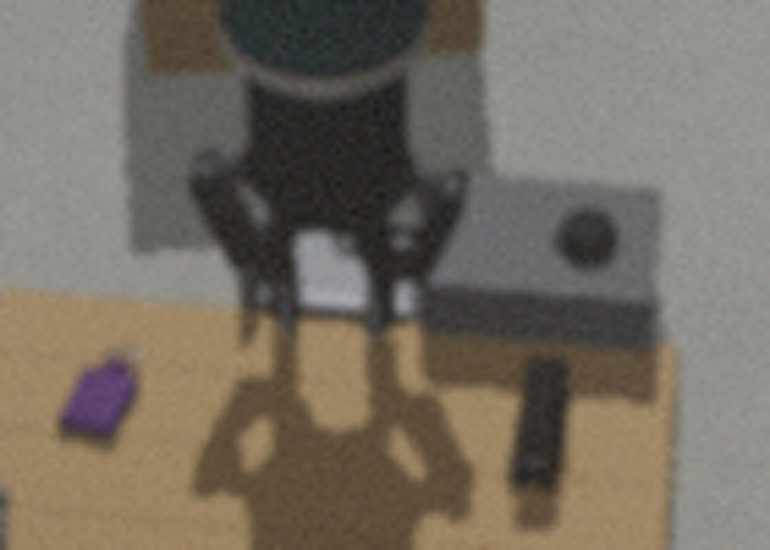

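arm_command --pt "0 -0.2 0 0 0 0 -0.15" --pt "0 -0.1 0 0 0 0 -0.15" --pt "0 0 0 0 0 0 -0.15"

```text
t: 12.95
eef_pos: [0.5187, 0.0826, 0.0313]
tool_rot: [0.0, 0.996, -0.089, 0.0]
ft_force: [0.7, -1.5, 0.2]
grip_width: 0.425
```

arm_command --pt "0 -0.12 0 0 0 0 -0.15" --pt "0 0 0 0 0 0 -0.15"

```text
t: 13.2
eef_pos: [0.5189, 0.0838, 0.0312]
tool_rot: [0.0, 0.996, -0.089, 0.0]
ft_force: [0.6, -1.5, 0.6]
grip_width: 0.423
```

arm_command --pt "0 -0.1 0 0 0 0 -0.15" --pt "0 0 0 0 0 0 -0.15"

```text
t: 13.45
eef_pos: [0.519, 0.0846, 0.0312]
tool_rot: [0.0, 0.996, -0.089, 0.0]
ft_force: [-0.5, -2.0, 0.9]
grip_width: 0.426
```

arm_command --pt "0 -0.1 0 0 0 0 -0.15" --pt "0 0 0 0 0 0 -0.15"

```text
t: 13.7
eef_pos: [0.5191, 0.085, 0.0312]
tool_rot: [0.0, 0.996, -0.089, -0.0]
ft_force: [-1.0, -6.4, 1.9]
grip_width: 0.425
```

arm_command --pt "0 -0.08 0 0 0 0 -0.15" --pt "0 0 0 0 0 0 -0.15"

```text
t: 13.95
eef_pos: [0.5192, 0.0853, 0.0312]
tool_rot: [0.001, 0.996, -0.089, -0.0]
ft_force: [-1.4, -9.1, 2.5]
grip_width: 0.428
```

```bash
python3 -c "
from h import *
show()"
```

```text
t 13.95 pos [519.2  85.3  31.2] sta [ -1.6 -38.7] yaw-sta -0.0 tilt [-0.02 -0.08] F [-1.4 -9.1  2.5] g 0.428
```

arm_command --pt "0 0.3 0 0 0 0 -0.15" --pt "0 1 0 0 0 0 -0.15" --pt "0 4 -1 0 0 0 -0.15" --pt "0 6 -3 0 0 0 -0.15" --pt "0 6 -3 0 0 0 -0.15" --pt "0 6 -1 0 0 0 -1"

```text
t: 14.7
eef_pos: [0.4796, -0.1366, 0.1087]
tool_rot: [-0.0, 0.996, -0.089, 0.001]
ft_force: [0.9, 0.5, -1.0]
grip_width: 0.226
```

```bash
python3 - <<'E'
from h import *
show()
a=optics.camera("top");b=optics.camera("side")
cv2.imwrite("pics/top12f.png",a[:,:,::-1])
crop(a,285,170,375,250,7,"pics/top12b.png");crop(b,260,170,350,250,7,"pics/side12.png")
E
```

```text
t 14.7 pos [ 479.6 -136.6  108.7] sta [  -1.  -264.1] yaw-sta 0.09 tilt [0.14 0.01] F [ 0.9  0.5 -1. ] g 0.226
```

View pics/top12b.png

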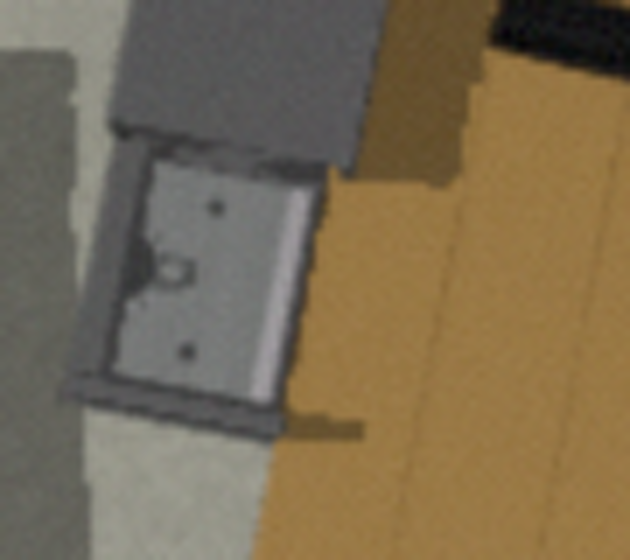

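View pics/side12.png

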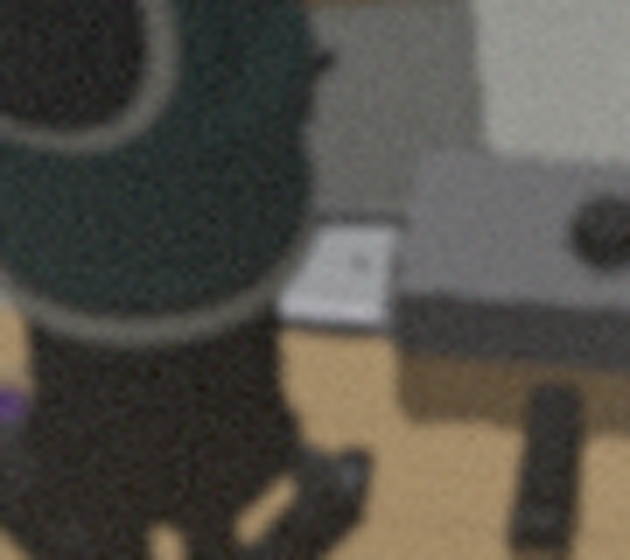

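```bash
python3 - <<'E'
from h import *
for u,z in((235,0),(222,.145),(235,.145)):print(onz("top",(u,210),z)*1000)
delta(-82,4,108,90);print(readout.get_obs()["joint_positions"].round(2))
S=front("pics/top12f.png",298,333,188,232,.0245)
print(len(S),cv2.minAreaRect(S.astype(np.float32)))
E
```

```text
[524.67691114 324.1058804    0.        ]
[511.76433612 322.84888245 145.        ]
[512.28590502 294.17849344 145.        ]
shift now [-8.250e+00 -2.724e+01  1.000e-02] shift in target axes [27.3  -8.05  0.07] turn [ 3.000e-03 -1.000e-03 -1.578e+00]
[-0.23  0.42  0.55  2.05 -0.32  0.75  0.33]
823 ((0.07649993896484375, -0.05474090576171875), (105.6527099609375, 83.60196685791016), 11.33150863647461)
```

arm_command --pt "-1.65 -5.45 0 0 0 0 -1" --pt "-1.65 -5.45 0 0 0 0 -1" --pt "-1.65 -5.45 0 0 0 0 -1" --pt "-1.65 -5.45 0 0 0 0 -1" --pt "-1.65 -5.45 0 0 0 -0.1 -1" --pt "0 0 0 0 0 -0.18 -1" --pt "0 0 0 0 0 -0.18 -1" --pt "0 0 0 0 0 -0.18 -1"

```text
t: 15.8
eef_pos: [0.4465, 0.1479, 0.1071]
tool_rot: [-0.0, 0.973, 0.232, 0.0]
ft_force: [0.1, 0.1, 0.3]
grip_width: -0.0
```

arm_command --pt "0 0 0 0 0 -0.18 -1" --pt "0 0 0 0 0 -0.18 -1" --pt "0 0 0 0 0 -0.18 -1" --pt "0 0 0 0 0 -0.18 -1" --pt "0 0 0 0 0 -0.18 -1" --pt "0 0 0 0 0 -0.038 -1" --pt "0 0 0 0 0 0 -1"

```text
t: 16.68
eef_pos: [0.4466, 0.1478, 0.1071]
tool_rot: [-0.0, 0.766, 0.643, 0.0]
ft_force: [0.5, -0.0, -0.1]
grip_width: 0.0
```

```bash
python3 - <<'E'
from h import *
show();delta(-82,4,28.5,90)
E
```

```text
t 16.68 pos [446.6 147.8 107.1] sta [-84.1   9.9] yaw-sta 90.27 tilt [0. 0.] F [ 0.5 -0.  -0.1] g 0.0
shift now [-0.59  0.2   7.86] shift in target axes [-0.59  0.21  7.86] turn [ 0.    -0.     0.005]
```

arm_command --pt "-0.59 0.2 2 0 0 0.005 -1" --pt "0 0 3 0 0 0 -1" --pt "0 0 2.86 0 0 0 -1" --pt "0 1.0 0 0 0 0 -1" --pt "0 0 0 0 0 0 -1"

```text
t: 17.3
eef_pos: [0.4588, 0.14, 0.0294]
tool_rot: [0.0, 0.767, 0.642, 0.001]
ft_force: [0.3, 0.1, 0.7]
grip_width: -0.0
```

```bash
python3 - <<'E'
from h import *
show()
a=optics.camera("top");b=optics.camera("side")
crop(a,265,150,375,250,6,"pics/top13b.png");crop(b,240,160,350,250,7,"pics/side13.png")
E
```

```text
t 17.3 pos [458.8 140.   29.4] sta [-70.7   4.4] yaw-sta 90.07 tilt [0.08 0.  ] F [0.3 0.1 0.7] g -0.0
```

View pics/side13.png

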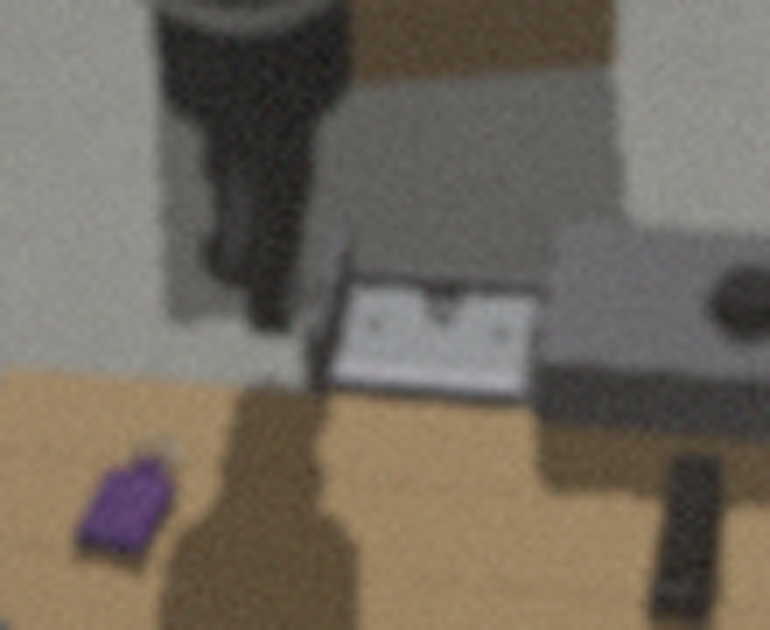

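arm_command --pt "0 0.5 0 0 0 0 -1" --pt "0 0.4 0 0 0 0 -1" --pt "0 0.4 0 0 0 0 -1" --pt "0 0.5 0 0 0 0 -1" --pt "0 0.6 0 0 0 0 -1" --pt "0 0.6 0 0 0 0 -1" --pt "0 0.6 0 0 0 0 -1" --pt "0 0.6 0 0 0 0 -1"

```text
t: 18.4
eef_pos: [0.4991, 0.1326, 0.0285]
tool_rot: [0.0, 0.766, 0.642, -0.0]
ft_force: [-5.3, -0.1, 3.1]
grip_width: 0.001
```

```bash
python3 - <<'E'
from h import *
show()
b=optics.camera("side")
crop(b,240,160,350,250,7,"pics/side14.png")
E
```

```text
t 18.4 pos [499.1 132.6  28.5] sta [-29.7   4.3] yaw-sta 90.17 tilt [-0.01 -0.01] F [-5.3 -0.1  3.1] g 0.001
```

View pics/side14.png

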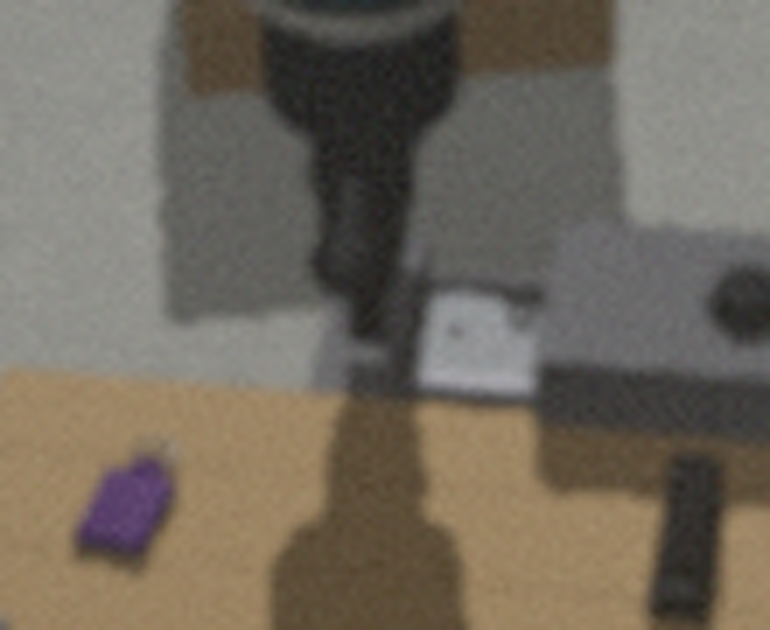

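Pushing well (5 N), blade riding square at crop (480,345). Continue.

arm_command --pt "0 0.6 0 0 0 0 -1" --pt "0 0.6 0 0 0 0 -1" --pt "0 0.6 0 0 0 0 -1" --pt "0 0.6 0 0 0 0 -1" --pt "0 0.6 0 0 0 0 -1" --pt "0 0.6 0 0 0 0 -1" --pt "0 0.5 0 0 0 0 -1"

```text
t: 19.32
eef_pos: [0.5379, 0.1256, 0.0283]
tool_rot: [-0.001, 0.766, 0.642, -0.001]
ft_force: [-20.8, 0.5, 15.1]
grip_width: -0.005
```

arm_command --pt "0 0.4 0 0 0 0 -1" --pt "0 0.3 0 0 0 0 -1" --pt "0 0 0 0 0 0 -1"

```text
t: 19.7
eef_pos: [0.5461, 0.1241, 0.0283]
tool_rot: [-0.0, 0.766, 0.642, -0.0]
ft_force: [-4.4, -0.9, -1.9]
grip_width: -0.006
```

```bash
python3 - <<'E'
from h import *
show()
b=optics.camera("side")
crop(b,260,160,370,250,7,"pics/side15.png")
E
```

```text
t 19.7 pos [546.1 124.1  28.3] sta [18.   4.3] yaw-sta 90.17 tilt [-0.02 -0.02] F [-4.4 -0.9 -1.9] g -0.006
```

View pics/side15.png

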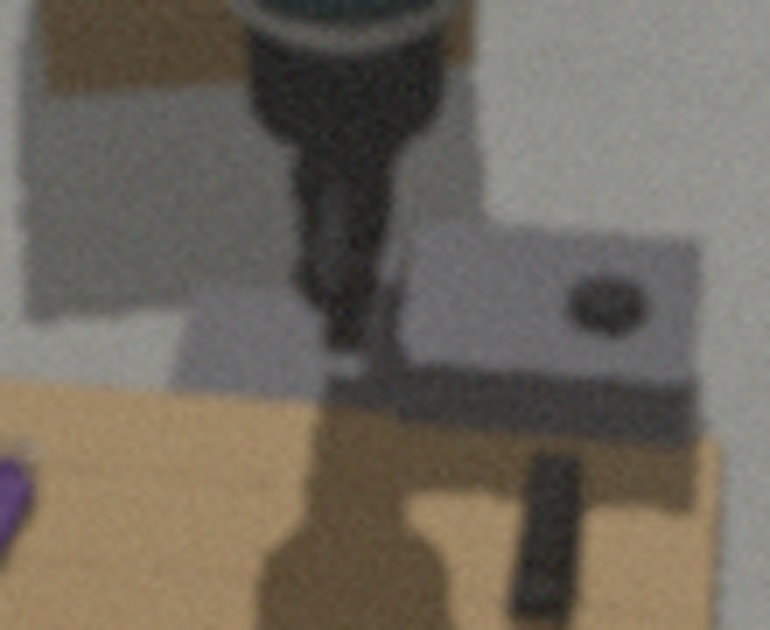

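arm_command --pt "0 0.2 0 0 0 0 -1" --pt "0 0 0 0 0 0 -1"

```text
t: 20.0
eef_pos: [0.5482, 0.1239, 0.0284]
tool_rot: [0.0, 0.766, 0.642, -0.0]
ft_force: [-2.6, -1.4, -1.8]
grip_width: -0.001
```

arm_command --pt "0 0.2 0 0 0 0 -1" --pt "0 0 0 0 0 0 -1"

```text
t: 20.25
eef_pos: [0.55, 0.1236, 0.0285]
tool_rot: [0.0, 0.766, 0.642, -0.0]
ft_force: [-3.5, -1.1, -2.4]
grip_width: 0.001
```

arm_command --pt "0 0.2 0 0 0 0 -1" --pt "0 0 0 0 0 0 -1"

```text
t: 20.5
eef_pos: [0.5519, 0.1232, 0.0284]
tool_rot: [0.0, 0.766, 0.642, -0.0]
ft_force: [-4.4, -1.1, -1.8]
grip_width: -0.001
```

arm_command --pt "0 0.2 0 0 0 0 -1" --pt "0 0 0 0 0 0 -1"

```text
t: 20.75
eef_pos: [0.5539, 0.1229, 0.0285]
tool_rot: [0.0, 0.766, 0.642, -0.0]
ft_force: [-5.0, -2.1, -1.9]
grip_width: -0.002
```

arm_command --pt "0 0.2 0 0 0 0 -1" --pt "0 0 0 0 0 0 -1"

```text
t: 21.0
eef_pos: [0.5552, 0.1227, 0.0284]
tool_rot: [-0.0, 0.766, 0.642, -0.001]
ft_force: [-8.7, -0.7, 1.3]
grip_width: -0.001
```

```bash
python3 -c "
from h import *
show()"
```

```text
t 21.0 pos [555.2 122.7  28.4] sta [27.2  4.5] yaw-sta 90.19 tilt [-0.08 -0.01] F [-8.7 -0.7  1.3] g -0.001
```

arm_command --pt "0 -0.3 0 0 0 0 -1" --pt "0 -0.3 0 0 0 0 -1" --pt "0 -0.3 0 0 0 0 -1" --pt "0 -0.4 0 0 0 0 -1" --pt "0 -2 0 0 0 0 -1" --pt "0 -5 0 0 0 0 -1" --pt "0 -2 -6 0 0 0 -1" --pt "0 -1 -6 0 0 0 -1"

```text
t: 22.0
eef_pos: [0.4436, 0.1426, 0.1492]
tool_rot: [-0.0, 0.766, 0.643, -0.0]
ft_force: [0.8, 1.1, 0.6]
grip_width: 0.0
```

arm_command --pt "0 -6 -3 0 0 0 -1" --pt "0 -6 -3 0 0 0 -1" --pt "6 0 0 0 0 0 -1" --pt "6 0 0 0 0 0 -1" --pt "0 0 0 0 0 0 -1"

```text
t: 22.62
eef_pos: [0.3556, 0.2838, 0.204]
tool_rot: [-0.0, 0.765, 0.644, 0.001]
ft_force: [-0.1, -1.4, -0.7]
grip_width: -0.003
```

```bash
python3 - <<'E'
from h import *
show()
a=optics.camera("top");b=optics.camera("side")
cv2.imwrite("pics/top16f.png",a[:,:,::-1])
crop(a,280,130,460,310,3.3,"pics/top16.png");crop(b,210,160,370,310,4,"pics/side16.png")
E
```

```text
t 22.62 pos [355.6 283.8 204. ] sta [-197.8  127.5] yaw-sta 90.43 tilt [0.06 0.1 ] F [-0.1 -1.4 -0.7] g -0.003
```

View pics/top16.png

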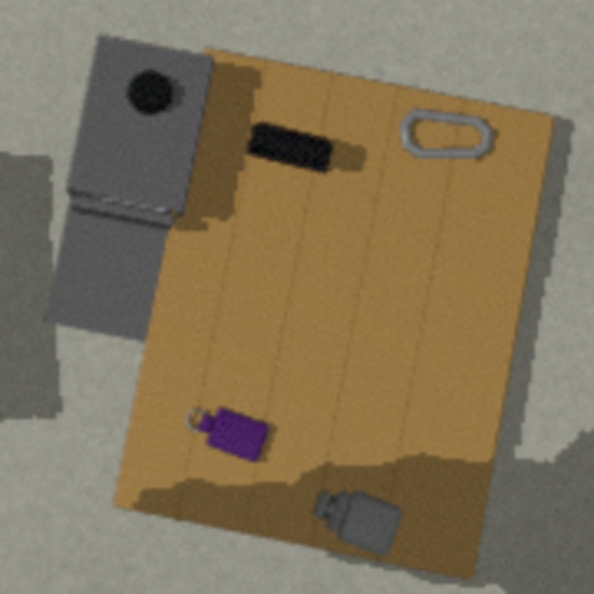

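View pics/side16.png

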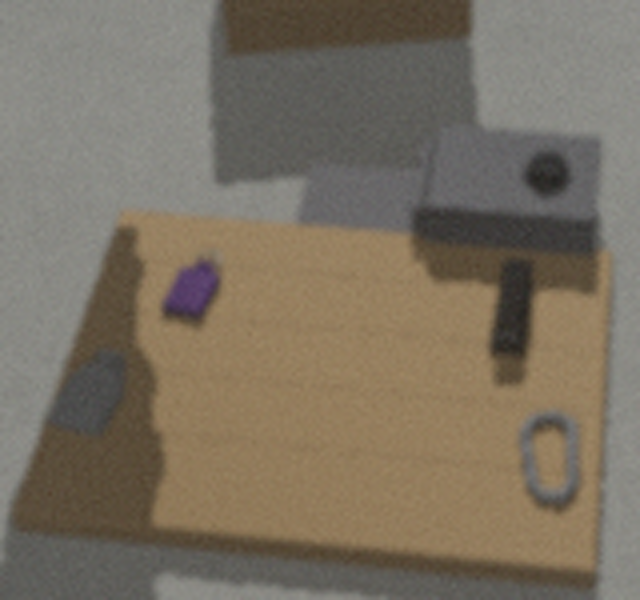

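```bash
python3 - <<'E'
from h import *
a=cv2.imread("pics/top0.png").astype(int);b=cv2.imread("pics/top16f.png").astype(int)
d=cv2.blur(np.abs(a-b).max(2).astype(np.uint8),(3,3));
print(d[140:240,296:345].max(), d[160:285,340:440][:, :30].max(), d[158:182,350:432].max())
c=np.hstack([cv2.resize(x[170:240,290:350].astype(np.uint8),None,fx=6,fy=6,interpolation=cv2.INTER_CUBIC) for x in(a,b)]);cv2.imwrite("pics/cmp.png",c)
E
```

```text
26 40 15
```

View pics/cmp.png

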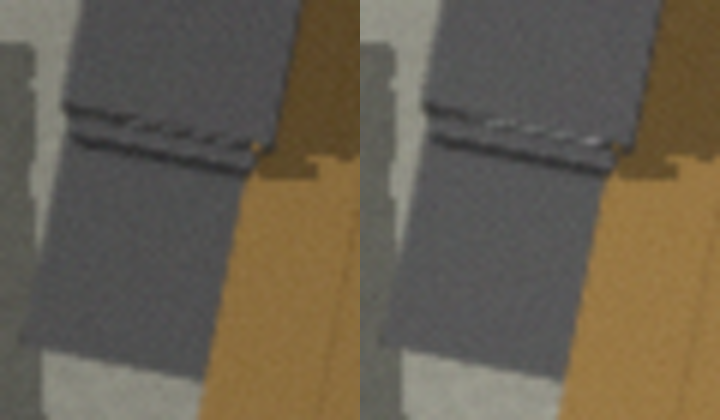

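```bash
python3 -c "
from workcell import order
print(order.hand_in())"
```

```text
the job is handed in; nothing more can be done
None
```

The job is handed in at about 23 s of the 69 s limit: the blade is in the tray and the tray is shut.

- **Release:** I pressed the button with the closed fingertips, and the tray sprang fully out.
- **Blade:** I slid it flat along the board with two fingertips behind its straight edge and did not lift it. I stopped when it seated on the pin at about 9 N. Before closing, the pictures showed the pin at the bottom of the notch, with the blade square and down in the tray.
- **Tray:** I pushed it past the latch to the hard stop, and it stayed shut when the arm withdrew. The last top view shows it where it was at the start, with the blade's edge glinting in the slit.
- **Bystanders:** The stapler, carabiner, pill case and fob look unmoved by eye. The gripper's shadow lay over the pill case in the last pictures.

**Off-nominal readings:**
- The side camera was about 3 px out against the known tip position. I corrected for that and measured positions from the top view.
- Contact forces reached 43 N at the button's stop and 68 N when I touched the fingertips to the board to find its height. Both were on the fingertips and under the 120 N wrist limit.
- The wrist force peaked near 21 N over the latch, higher than the 8–10 N expected, and then fell to a few newtons.

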